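# Nip up a seaming-roll arm in the bench fixture with the square T-key

## Task

The can seamer's spare roll arm is lying loose in the bench fixture. Take the square T-key from its wooden block, ease it fully home into the recessed square socket of the fixture's eccentric without ramming it, and turn it clockwise until the arm is nipped hand-tight against the fence, but no harder. Then draw the key out, put it back upright and fully home in its block, and let go; leave the other things on the bench alone.

Things in the scene. Friction and masses are not known exactly. Their poses are not given: they have to be found in the camera images.
- key_bar (a point): centre of the T-key's cross-bar, where to grip it. Bright steel key: level bar 64 x 12 x 12 mm on a round 12 mm shaft with a round collar below. Key's z up along the shaft, x along the bar, y across it. Bar centre 53 mm above the collar's underside, 71 mm above the foot. Starts upright in the wooden block, any yaw. 120 g
- key_foot (a point): centre of the lower end of the key's square bit, 71 mm below key_bar, same axes. The bit is 12 x 12 mm, 18 mm long from the collar (28 mm across, 6 mm thick) to the foot, sides parallel to the key's x and y, the last 2 mm bevelled to 10 mm
- key: the T-key as a whole; its origin is the centre of its foot
- block_hole (a point): mouth of the round hole in the middle of the top of the key's wooden block (70 x 62 x 34 mm, fixed); hole 20 mm across, 26 mm deep. The key hangs in it by its collar: foot 18 mm below the mouth, bar centre 53 mm above it, any yaw
- socket (a point): centre of the mouth of the eccentric's square socket, 56.5 mm above the bench. 13 x 13 mm (0.5 mm play a side), 20 mm deep, sides parallel to this point's x and y, z up; turns with the eccentric. Recessed 3 mm in a round steel hub 41 mm across (recess 34 mm). Takes the key in any quarter turn; home = collar on the mouth, foot 18 mm down, bar centre 53 mm above the mouth
- eccentric: clamping eccentric at the fixture's near side, under the hub with the socket: disc of 16 mm radius, 6 mm off its upright axis; origin on the axis, 40.5 mm below the socket's mouth. Turns clockwise seen from above to clamp, stays where left. Free: under 0.1 N m; up to 0.2 N m while shifting the arm. Bites after 0.15 to 1.4 rad of key turn, never the same (the fence is set by eye)
- roll_arm: seaming-roll arm: aluminium bar 22 x 130 x 16 mm, 39 mm high over the grooved roll at one end; lies flat, loose by 1 to 4 mm between eccentric and fence. Origin under its centre, y along it, z up. Once the eccentric bites, torque climbs steeply over the key's next 0.1 to 0.2 rad: 0.25 N m on the key is still slack (some 14 N on the arm), 0.4 to 0.5 hand-tight (25 N), 0.7 too much (45 N)
- fixture: the bench fixture, fixed: grey base plate 150 x 190 x 16 mm, steel fence along its far side held by two screws in slots, small end stop, eccentric on the near side (axis at x -34 mm, y 0). Origin under the plate's centre, x from the eccentric to the fence, y along the fence, z up
- spare_roll: bystander: a loose grooved steel roll, 38 mm across, 23 mm high, origin at the centre of its underside
- wrench: bystander: a flat steel spanner 160 mm long lying on the bench, origin at its middle
- chuck: bystander: an aluminium seaming chuck, 80 mm across, 44 mm high
- crowler: bystander: a large can, 92 mm across, 178 mm high, standing on the rubber mat
- pint_can: bystander: a can 66 mm across, 157 mm high, standing on the rubber mat
- grease_jar: bystander: a white jar 68 mm across, 70 mm high
- can_ends: bystander: a short stack of can ends, 82 mm across, 21 mm high
Not all that is in view belongs to the job. What is shaped like the key but black is not meant. Leave any green look-alike of the roll_arm alone.

How it is judged:
On the way, in this order (a step that is already met when the one before it is completed fails the run):
1. the key is fully home and upright in the eccentric's socket (z of key_foot in the frame of socket below -0.016 m and horizontal distance between key_foot and socket below 0.0025 m and angle between key_bar's own z axis and vertical below 0.08 rad), for 0.2 s.
2. with the key in the socket, the eccentric is turned until it presses the arm against the fence with more than 15 N (z of key_foot in the frame of socket below -0.01 m and horizontal distance between key_foot and socket below 0.0035 m and contact force between eccentric and roll_arm above 15 N), for 0.2 s.
At the end, for the whole second after the job is handed in: the eccentric still presses the arm with more than 12 N, the arm lies flat (within 0.03 rad) and square to the fixture (within 0.03 rad) against the fence; the key stands upright (within 0.08 rad) and at rest in its block's hole, foot at least 15 mm below the mouth and within 5 mm of the hole's axis (contact force between eccentric and roll_arm above 12 N and angle between the y axis of roll_arm and the y axis of fixture, either way round below 0.03 rad and angle between roll_arm's own z axis and vertical below 0.03 rad and z of key_foot in the frame of block_hole below -0.015 m and horizontal distance between key_foot and block_hole below 0.005 m and angle between key_bar's own z axis and vertical below 0.08 rad and linear speed of key below 0.02 m/s); the robot touches nothing.
It fails at once if the arm is over-tightened: the eccentric presses it with more than 45 N (contact force between eccentric and roll_arm above 45 N).
It fails at once if a bystander is moved more than 40 mm (distance of any of spare_roll, wrench, chuck, crowler, pint_can, grease_jar, can_ends from where it was at the start of the episode above 0.04 m).
It fails at once if the key is rammed: pressed against the eccentric with more than 40 N before its foot is 12 mm deep in the socket (contact force between key and eccentric above 40 N and z of key_foot in the frame of socket above -0.012 m).
It also fails if it takes over 66 s, if anything falls off the work surface, if the arm or the gripper's body presses on something with over 40 N, if the wrist force passes 120 N, or if a joint passes its speed limit or range.

## Robot

A 6-joint arm with a two-finger parallel gripper is mounted at the origin on the work surface. World frame = base frame: x ahead of the robot, y to its left, z up, the work surface at z = 0. Lengths are in m, angles in rad, forces in N, time in s.
With the tool pointing down it reaches from about 0.4 to 0.825 m from the base axis. Payload 7 kg.
Tool frame: the origin (TCP) lies midway between the tips of the shut fingers; the grasp point (between the pads) lies 19 mm behind it; z points along the fingers, y is the line along which they close (so a half turn about z gives the same grasp; the last joint's range is limited). The gripper opens to 85 mm and grips with 20 to 120 N. Pads are 22 mm wide; open, the fingers measure 114 mm over their backs; the gripper's body (76 mm by 85 mm) begins 54 mm behind the grasp point. The pads swing forward as they close: fully open they stand 13 mm farther back than shut.
Start: joints at [-0.865, 0.359, 0.012, 0, -1.224, -0.288], TCP at [0.274, -0.617, 0.231] pointing down, gripper open.
Joint ranges: [-3.07, 3.07], [-1.43, 2.12], [-1.02, 1.25], [-3.03, 1.67], [-3.05, -0], [-3.03, 3.03]. Speed limits (rad/s): [2.39, 2.39, 3.01, 3.14, 3.14, 3.14].

## Interface

Orientations are given as a rotation vector (axis times angle).
In Python, from cell import get_obs, read_camera, camera_params, job_done gives the robot as it stands.
- The arm moves only by the tool apply_moves, never from a script. Its argument "rows" is one flat list of numbers, 4 for each row, row after row: the shift along the tool's x, y, z in m, then the turn about the tool's z in rad. A call has exactly 8 rows; each row shifts and turns the commanded pose from where the row before left it, along the tool's axes as they then stand; what a row does not reach is not made up. A row lasts 1/12 s, in which the tool goes at most 41.7 mm and 7.16 degrees, less where a joint would pass 70% of its speed; a pose out of reach is approached as far as the arm can. A call with a gripper value outside its range is refused whole. "claw" is the opening in per cent of the stroke, from 0 (shut) to 100 (fully open), set as the call begins (left out, the last holds). The fingers move at their own pace and stop on an object; "newtons" is the grip in N (left out, the last holds). Time passes only in rows, so rows that do not move let the fingers close, or fill a call up. It gives the time, the measured TCP pose, the force, the opening and the grip force at its end, in the units of the state.
- get_obs(): the state, without advancing time (a new reading comes with each control period).
- read_camera(name): name is "scene" or "side" or "wrist"; returns (picture, depth): 480x640x3 uint8, blue, green, red; 480x640 float32, m along the optical axis (not along the pixel's ray), 0 where there is no reading.
- camera_params(name): a dict with "mtx" (3x3 intrinsics, pixels), "origin" and "rotation" of the camera in the world. Camera axes: x right, y down, z forward; pixel columns grow to the right and rows downward; lengths in m; the calibration is good to about 2 mm. The wrist camera is an equidistant fisheye: a pixel r from the principal point sees the ray r / f radians off the axis. A picture is of the moment at which its call begins: read the wrist's pose just before it. camera_params takes no time and is no camera call; for the wrist camera it gives the pose at the moment of the call.
- job_done(): hands the job in; it is judged then, once.
The state is a dict: "t": time; "joint_positions": joint angles; "joint_vel": joint speeds; "tau": joint torques, N m; "eef_pos": TCP position; "eef_rot": TCP orientation; "contact_force": force on the tool from outside, world axes, zero at the start; "ft_torque": the same for the moment, N m; "opening": finger opening in m; "grip_force": force on a finger pad.
Only numpy, scipy, OpenCV 4.12 (cv2) and the standard library are available. Lean on these libraries where they do the work, as an engineer would, in place of code of your own. Each camera call takes 0.05 s, during which the arm holds its last target. There are 200 camera calls.

## Working session

There is one attempt and no reset: what is moved stays moved. The work goes in short steps, Python scripts to look and compute and a tool call to move; the robot and the scene stay as the last step left them, time stands still between calls to the robot, and variables do not carry over. Pictures are saved under pics/ and viewed, at most 10 in all, crops included, and the job is handed in when it is done.

Besides the shell and the picture viewer there is one more tool, called after "Call:" by a JSON object that holds its "name" and its "arguments", one argument or row to a line. apply_moves: Moves the arm, as the interface text tells. Its arguments: {"type":"object","properties":{"rows":{"type":"array","items":{"type":"number"}},"claw":{"type":"number"},"newtons":{"type":"number"}},"required":["rows"]}

```bash
mkdir -p pics; ls; cat > h.py <<'E'
import numpy as np,cv2
from cell import *
from scipy.spatial.transform import Rotation as R
def snap(n,f):
    p=camera_params(n); im,d=read_camera(n); cv2.imwrite(f'pics/{f}.png',im); np.savez(f'/tmp/{f}.npz',im=im,d=d,K=np.array(p['mtx']),o=np.array(p['origin']),r=np.array(p['rotation'])); return im,d,p
def load(f):
    z=np.load(f'/tmp/{f}.npz'); return z['im'],z['d'],z['K'],z['o'],z['r']
def ray(K,r,u,v,fish=False):
    x=(u-K[0,2])/K[0,0]; y=(v-K[1,2])/K[1,1]
    if fish:
        t=np.hypot(x,y); s=np.sin(t)/max(t,1e-9); c=np.array([x*s,y*s,np.cos(t)])
    else: c=np.array([x,y,1.])
    return r@c
def onz(f,u,v,z,fish=False):
    im,d,K,o,r=load(f); w=ray(K,r,u,v,fish); return o+w*(z-o[2])/w[2]
def bydepth(f,u,v,fish=False):
    im,d,K,o,r=load(f); w=ray(K,r,u,v,fish); c=r.T@w; return o+w*d[int(v),int(u)]/c[2]
E
python3 - <<'E'
from h import *
for n in ['scene','side','wrist']:
    im,d,p=snap(n,n+'0'); print(n,np.round(p['origin'],3),np.round(p['rotation'],3).tolist(),np.round(p['mtx'],1).tolist())
o=get_obs();print(o)
E
```

```text
pics
scene [ 1.141 -0.046  0.937] [-1.953, -1.787, 0.575] [[472.6, 0.0, 325.3], [0.0, 472.6, 238.0], [0.0, 0.0, 1.0]]
side [0.443 1.024 1.059] [-0.194, 2.829, -1.242] [[531.2, 0.0, 307.2], [0.0, 531.2, 243.3], [0.0, 0.0, 1.0]]
wrist [ 0.209 -0.647  0.373] [1.617, 2.487, 0.36] [[371.6, 0.0, 314.4], [0.0, 371.6, 237.6], [0.0, 0.0, 1.0]]
{'t': 0.15, 'joint_positions': array([-8.64919263e-01,  3.59231734e-01,  1.12851828e-02, -2.58006588e-04,
       -1.22411314e+00, -2.88081192e-01]), 'joint_vel': array([ 1.82458962e-03, -2.65199145e-03,  2.21404777e-03,  2.84473335e-03,
       -1.10095330e-06,  9.78045316e-04]), 'tau': array([ 2.98542460e-06, -5.83876204e+01,  2.93650085e+01,  6.94053143e+00,
       -4.32682093e-03, -4.98829095e-06]), 'eef_pos': array([ 0.27369781, -0.61662435,  0.23057914]), 'eef_rot': array([ 6.51293776e-01, -3.07294201e+00, -1.92586876e-03]), 'contact_force': array([-0.20589993,  0.52825932, -0.96582399]), 'ft_torque': array([ 0.03144714, -0.06396912, -0.00113838]), 'grip_force': 0.0, 'opening': 0.08537642817439171}
```

View pics/scene0.png

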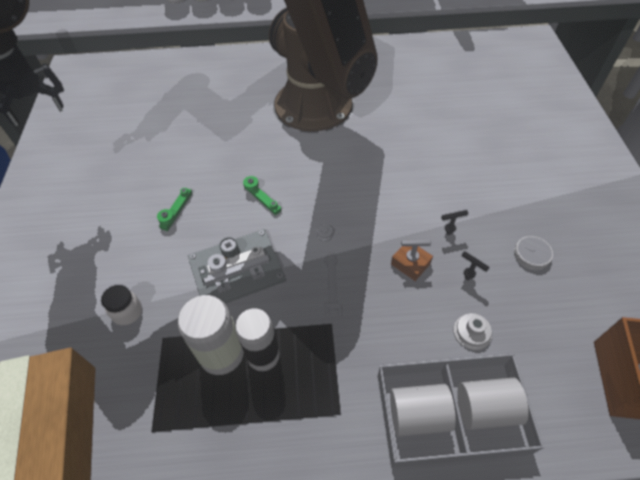

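The scene shows the bright key in the wooden block at about (413,255), black look-alikes at (453,220) and (473,265), the fixture at about (237,265), and green look-alike arms at (175,207) and (262,195). The steel key in the brown block fits; I'll confirm it in an enlarged crop.

```bash
sed -i "s/r=np.array(p\['rotation'\])/r=R.from_rotvec(p['rotation']).as_matrix()/" h.py
python3 - <<'E'
from h import *
im=cv2.imread('pics/scene0.png'); s=cv2.imread('pics/side0.png')
a=cv2.resize(im[210:310,180:310],None,fx=3,fy=3,interpolation=2)
b=cv2.resize(im[200:300,370:500],None,fx=3,fy=3,interpolation=2)
c=np.vstack([np.hstack([a,b]),np.zeros((300,780,3),np.uint8)]); c[300:,:400]=cv2.resize(s,(400,300))
w=cv2.imread('pics/wrist0.png'); c[300:,400:780]=cv2.resize(w,(380,300))
cv2.imwrite('pics/crop1.png',c)
p=camera_params('scene');o=np.array(p['origin']);r=R.from_rotvec(p['rotation']).as_matrix();K=np.array(p['mtx'])
d=np.load('/tmp/scene0.npz')['d']
for u,v in [(413,243),(412,262),(229,246),(216,265),(453,215),(413,255)]:
    w=ray(K,r,u,v); print(u,v,np.round(o+w*d[v,u],3))
E
```

```text
413 243 [0.586 0.177 0.091]
412 262 [0.6   0.18  0.034]
229 246 [ 0.522 -0.229  0.04 ]
216 265 [ 0.575 -0.255  0.047]
453 215 [0.509 0.286 0.076]
413 255 [0.587 0.184 0.043]
```

View pics/crop1.png

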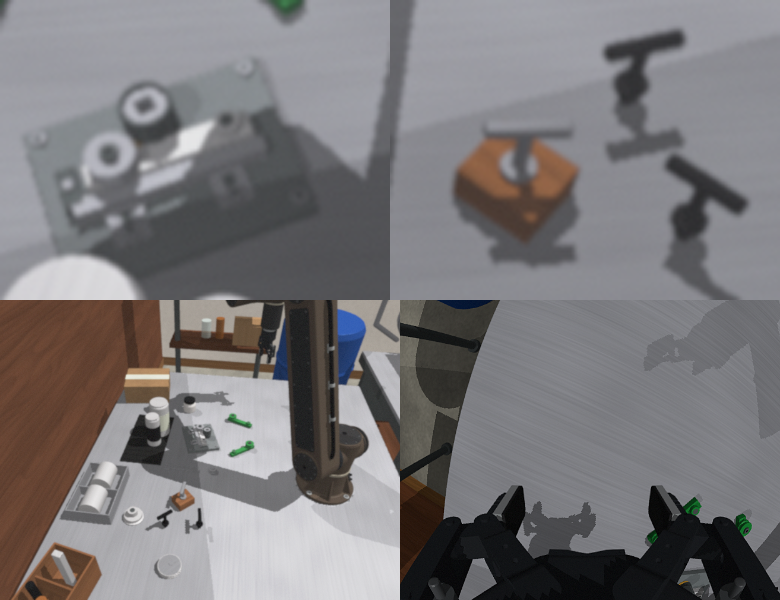

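Confirmed: the bright bar (402–431,243) stands in the brown block. The other two T-shapes are black, so they're not meant. The socket is in the hub at scene (229,245). I'll compute the first move.

```bash
cat >> h.py <<'E'
def state():
    o=get_obs(); M=R.from_rotvec(o['eef_rot']).as_matrix(); a=np.arctan2(M[1,0],M[0,0]); return o,M,a
def go(p,a2=None):
    "tool shift (done before turning) and turn about tool z; a2 taken modulo pi"
    o,M,a=state(); s=M.T@(np.array(p)-o['eef_pos']); t=0
    if a2 is not None: t=-((a2-a+np.pi/2)%np.pi-np.pi/2)
    print('t',round(o['t'],2),'pos',np.round(o['eef_pos'],4),'a',round(a,4),'j',np.round(o['joint_positions'],2),'shift',np.round(s,4),'turn',round(t,4))
E
python3 - <<'E'
from h import *
im,d,p=snap('scene','s1')
A=onz('s1',402,243,.09);B=onz('s1',430.7,243,.09);print(A,B,np.linalg.norm(A-B))
C=(A+B)/2; yaw=np.arctan2(*(B-A)[1::-1]); print(C,yaw)
print('sock',onz('s1',229,244.7,.0565))
go([C[0],C[1],.25],yaw)
E
```

```text
[0.58370073 0.15391096 0.09      ] [0.58952597 0.21537134 0.09      ] 0.0617358174659672
[0.58661335 0.18464115 0.09      ] 1.4762982965515445
sock [ 0.52952719 -0.22617976  0.0565    ]
t 0.2 pos [ 0.2737 -0.6167  0.2307] a -2.7238 j [-0.86  0.36  0.01 -0.   -1.22 -0.29] shift [-0.6111  0.6055 -0.0188] turn -1.0585
```

Call:
{"name": "apply_moves", "arguments": {
  "rows": [-0.034,0.02,0,0,-0.034,0.02,0,0,-0.034,0.02,0,0,-0.034,0.02,0,0,-0.034,0.02,0,0,-0.034,0.02,0,0,-0.034,0.02,0,0,-0.034,0.02,0,0]
}}

```text
t: 0.87
eef_pos: [0.4582, -0.3585, 0.2314]
eef_rot: [-0.651, 3.073, -0.0]
contact_force: [0.3, -1.0, 0.6]
opening: 0.0853
grip_force: 0.0
```

Call:
{"name": "apply_moves", "arguments": {
  "rows": [-0.034,0.02,0,0,-0.034,0.02,0,0,-0.034,0.02,0,0,-0.034,0.02,0,0,-0.034,0.014,0,0,-0.02,0,0,0,0,0,0,0,0,0,0,0]
}}

```text
t: 1.53
eef_pos: [0.5936, -0.1963, 0.2305]
eef_rot: [0.654, -3.072, -0.001]
contact_force: [-0.7, -0.2, 0.2]
opening: 0.0855
grip_force: 0.0
```

```bash
python3 - <<'E'
from h import *
im,d,p=snap('wrist','w1'); go([0.5866,.1846,.25],1.476)
E
```

```text
t 1.58 pos [ 0.5929 -0.197   0.2307] a -2.7231 j [-0.01  0.28 -0.11 -0.   -1.19 -1.14] shift [-0.1493  0.3512 -0.0192] turn -1.0575
```

View pics/w1.png

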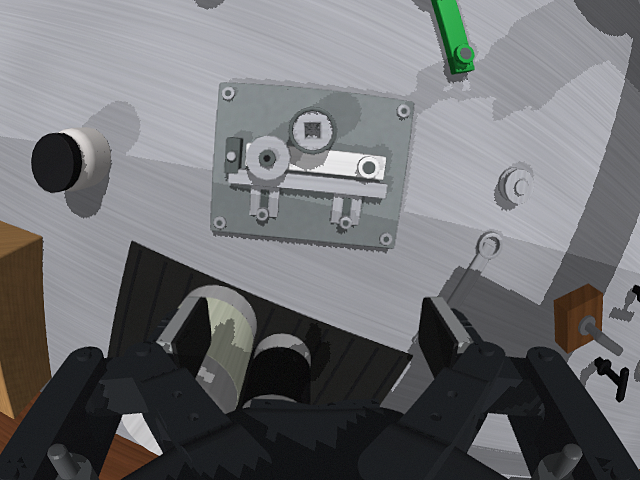

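The wrist view shows the fixture plate (215–412, 83–248), the hub with square socket at (312,130), the arm and roll along (240–385,160), and the key's block at (578,318).

```bash
python3 - <<'E'
from h import *
im,*_=load('w1')
a=cv2.resize(im[100:160,280:345],(650,600),interpolation=cv2.INTER_CUBIC)
cv2.imwrite('pics/crop2.png',a)
for n,u,v in [('TL',229,93),('TR',403,110.5),('BL',220,223),('BR',386,239)]: print(n,onz('w1',u,v,.018,True))
print('sock',onz('w1',312,130,.0565,True), 'dep',bydepth('w1',325,118,True),bydepth('w1',230,105,True))
E
```

```text
TL [ 0.52627135 -0.3162111   0.018     ]
TR [ 0.47405929 -0.15782511  0.018     ]
BL [ 0.6487853  -0.27639579  0.018     ]
BR [ 0.59599211 -0.11695753  0.018     ]
sock [ 0.52869645 -0.22838124  0.0565    ] dep [ 0.51490369 -0.22261767  0.05652529] [ 0.53671552 -0.31098054  0.0163439 ]
```

View pics/crop2.png

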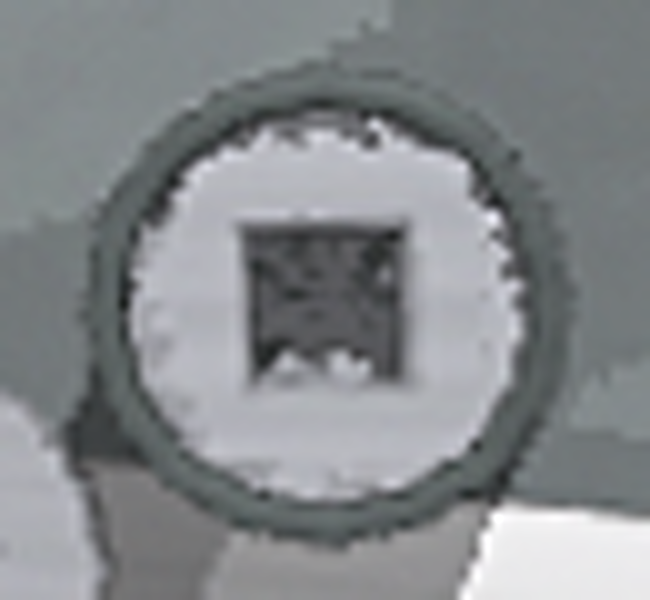

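```bash
python3 - <<'E'
from h import *
P=lambda x,y:onz('w1',280+x/10-.45,100+y/10-.45,.0565,True)
q=[P(243,228),P(407,226),P(405,385),P(248,385)]
for i in range(4):
    e=q[(i+1)%4]-q[i]; print(np.round(q[i],4),np.linalg.norm(e),np.arctan2(e[1],e[0])%(np.pi/2))
print(np.mean(q,0))
go([0.5866,.1846,.25],1.476)
E
```

```text
[ 0.5255 -0.2373  0.0565] 0.013741505521131852 0.43123557359703746
[ 0.5198 -0.2248  0.0565] 0.013536037850280907 0.4091161553930134
[ 0.5322 -0.2194  0.0565] 0.013205994521906798 0.41903519066098127
[ 0.5376 -0.2315  0.0565] 0.013373714486838701 0.44896598016288314
[ 0.52875742 -0.22824018  0.0565    ]
t 1.58 pos [ 0.5929 -0.197   0.2307] a -2.7231 j [-0.01  0.28 -0.11 -0.   -1.19 -1.14] shift [-0.1493  0.3512 -0.0192] turn -1.0575
```

Call:
{"name": "apply_moves", "arguments": {
  "rows": [-0.0149,0.0351,0.005,0,-0.0149,0.0351,0.005,0,-0.0149,0.0351,0.005,0,-0.0149,0.0351,0.005,0,-0.0149,0.0351,0.005,0,-0.0149,0.0351,0.005,0,-0.0149,0.0351,0.005,0,-0.0149,0.0351,0.005,0],
  "claw": 70,
  "newtons": 60
}}

```text
t: 2.25
eef_pos: [0.5874, 0.1082, 0.1916]
eef_rot: [-0.649, 3.073, 0.0]
contact_force: [0.9, 0.6, 0.7]
opening: 0.0601
grip_force: 0.0
```

Call:
{"name": "apply_moves", "arguments": {
  "rows": [-0.0149,0.0351,0.005,0,-0.0149,0.0351,0.005,0,0,0,0,-0.12,0,0,0,-0.12,0,0,0,-0.12,0,0,0,-0.12,0,0,0,-0.12,0,0,0,-0.12]
}}

```text
t: 2.92
eef_pos: [0.5866, 0.1826, 0.1815]
eef_rot: [-1.698, 2.643, 0.0]
contact_force: [-0.2, 1.1, -0.2]
opening: 0.0597
grip_force: 0.0
```

Call:
{"name": "apply_moves", "arguments": {
  "rows": [0,0,0,-0.12,0,0,0,-0.12,0,0,0,-0.0975,0,0,0,0,0,0,0,0,0,0,0,0,0,0,0,0,0,0,0,0]
}}

```text
t: 3.58
eef_pos: [0.5868, 0.1837, 0.1814]
eef_rot: [-2.111, 2.327, 0.0]
contact_force: [0.4, 0.3, 0.4]
opening: 0.0597
grip_force: 0.0
```

```bash
python3 - <<'E'
from h import *
im,d,p=snap('wrist','w2'); go([0.5866,.1846,.15],1.476)
for n,u,v,z in [('crow',208,312,.178),('pint',254,326,.157)]: print(n,onz('s1',u,v,z))
E
```

```text
t 3.63 pos [0.5868 0.1838 0.1813] a -1.6675 j [ 0.62  0.3  -0.2   0.   -1.08 -0.72] shift [-0.0007  0.0003  0.0313] turn -0.0019
crow [ 0.75509901 -0.23396944  0.178     ]
pint [ 0.77962558 -0.15550788  0.157     ]
```

View pics/w2.png

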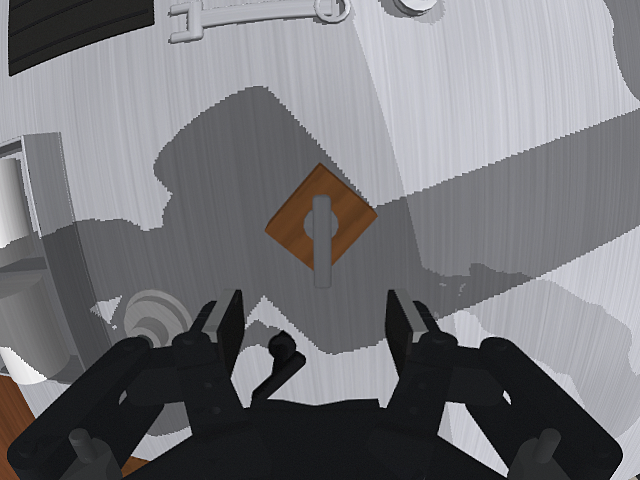

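The view shows the bar from (321,195) to (322,287) and block top corners at (265,229), (321,163) and (377,213).

```bash
python3 - <<'E'
from h import *
A=onz('w2',321.3,195.5,.093,True);B=onz('w2',322.8,287,.093,True);C=(A+B)/2;yaw=np.arctan2(*(B-A)[1::-1])
print(A,B,np.linalg.norm(A-B),yaw)
l,t,r=[onz('w2',u,v,.034,True) for u,v in[(265.5,229.5),(320.5,164),(377,213.5)]]
print('block',(l+r)/2,np.linalg.norm(l-t),np.linalg.norm(t-r), 'collar',onz('w2',320.5,224,.04,True))
go([*C[:2],.087-.019],yaw)
E
```

```text
[0.58033909 0.15213168 0.093     ] [0.58502317 0.21442146 0.093     ] 0.0624656510712516 1.4957394706442926
block [0.58238093 0.18348709 0.034     ] 0.06898523948852445 0.06030658335703875 collar [0.58299469 0.18404757 0.04      ]
t 3.63 pos [0.5868 0.1838 0.1813] a -1.6675 j [ 0.62  0.3  -0.2   0.   -1.08 -0.72] shift [0.001  0.0041 0.1133] turn -0.0217
```

Call:
{"name": "apply_moves", "arguments": {
  "rows": [0.001,0.004,0.02,-0.022,0,0,0.02,0,0,0,0.02,0,0,0,0.02,0,0,0,0.015,0,0,0,0.012,0,0,0,0.006,0,0,0,0,0]
}}

```text
t: 4.3
eef_pos: [0.582, 0.1829, 0.0668]
eef_rot: [2.136, -2.3, -0.001]
contact_force: [-0.7, -0.5, -0.2]
opening: 0.06
grip_force: 0.0
```

Call:
{"name": "apply_moves", "arguments": {
  "rows": [0,0,0,0,0,0,0,0,0,0,0,0,0,0,0,0,0,0,0,0,0,0,0,0,0,0,0,0,0,0,0,0],
  "claw": 0,
  "newtons": 90
}}

```text
t: 4.97
eef_pos: [0.5832, 0.1836, 0.0693]
eef_rot: [-2.138, 2.3, -0.001]
contact_force: [-1.3, 0.3, 5.9]
opening: 0.0102
grip_force: 88.2
```

```bash
python3 - <<'E'
from h import *
o,M,a=state(); print(o['opening'],o['grip_force'],o['contact_force'],o['ft_torque']); go([.5288,-.2282,.14],.427)
E
```

```text
0.010166161679950471 88.23314510285854 [-1.28899083  0.25480479  5.93952969] [ 0.01346148  0.4792645  -0.00067819]
t 4.97 pos [0.5832 0.1836 0.0693] a -1.644 j [ 0.62  0.4  -0.33  0.   -0.84 -0.7 ] shift [ 0.4146  0.0241 -0.071 ] turn 1.0706
```

Call:
{"name": "apply_moves", "arguments": {
  "rows": [0,0,-0.01,0,0,0,-0.03,0,0,0,-0.03,0,0.02,0.0012,-0.02,0,0.0346,0.002,0,0,0.0346,0.002,0,0,0.0346,0.002,0,0,0.0346,0.002,0,0]
}}

```text
t: 5.63
eef_pos: [0.5612, 0.0247, 0.1589]
eef_rot: [-2.139, 2.301, 0.0]
contact_force: [1.5, -0.5, -1.6]
opening: 0.01
grip_force: 88.4
```

Call:
{"name": "apply_moves", "arguments": {
  "rows": [0.0346,0.002,0,0,0.0346,0.002,0,0,0.0346,0.002,0,0,0.0346,0.002,0,0,0.0346,0.002,0,0,0.0346,0.002,0,0,0.0346,0.002,0,0,0.014,0.0009,0,0]
}}

```text
t: 6.3
eef_pos: [0.5271, -0.2315, 0.1586]
eef_rot: [2.136, -2.303, -0.0]
contact_force: [1.2, 0.4, -1.0]
opening: 0.0099
grip_force: 88.4
```

Call:
{"name": "apply_moves", "arguments": {
  "rows": [0,0,0,-0.1,0,0,0,-0.1,0,0,0,-0.1,0,0,0,-0.1,0,0,0,-0.1,0,0,0,0,0,0,0,0,0,0,0,0]
}}

```text
t: 6.97
eef_pos: [0.5281, -0.2283, 0.1585]
eef_rot: [-2.638, 1.705, 0.0]
contact_force: [0.3, 0.4, -1.4]
opening: 0.0105
grip_force: 88.3
```

```bash
python3 - <<'E'
from h import *
im,d,p=snap('wrist','w3'); o,M,a=state(); print(o['opening'],o['grip_force'],o['contact_force'],o['ft_torque'],M[:,2]); go([.5288,-.2282,.125],-1.144)
E
```

```text
0.010111628284662817 88.31710573285818 [-0.03422092  0.33422661 -0.27517632] [-0.00275747 -0.01332681  0.02288944] [-2.25249519e-05  8.95387126e-05 -9.99999996e-01]
t 7.02 pos [ 0.5282 -0.2283  0.1584] a -1.147 j [-0.07  0.25 -0.31 -0.   -1.    0.49] shift [ 0.0002 -0.0006  0.0334] turn -0.003
```

View pics/w3.png

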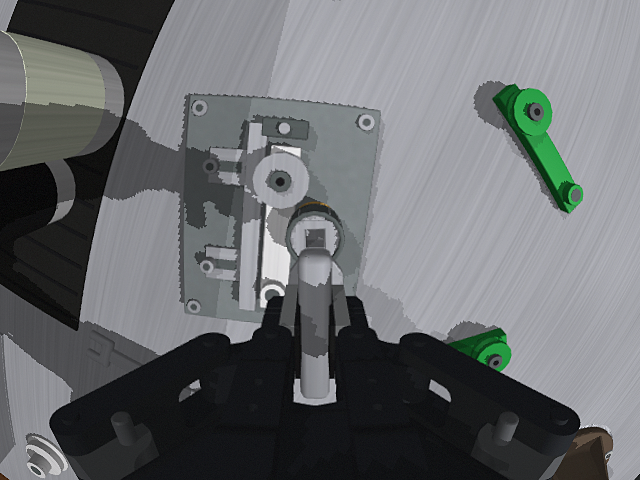

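The key is held; its bar runs from (315,250) to (315,395), and the hub and socket are just beyond it at (316,235). I'll check the bar tilt and the socket position up close.

```bash
python3 - <<'E'
from h import *
im,*_=load('w3')
o,M,a=state(); tcp=o['eef_pos']
for v in range(255,396,15): q=bydepth('w3',314,v,True); print(v,np.round(M.T@(q-tcp),4))
a=cv2.resize(im[195:285,270:360],(600,600),interpolation=cv2.INTER_CUBIC)
cv2.imwrite('pics/crop3.png',a)
E
```

```text
255 [ 0.0311 -0.0005 -0.0218]
270 [ 0.0262 -0.0005 -0.0234]
285 [ 0.0204 -0.0005 -0.0231]
300 [ 0.0147 -0.0005 -0.0234]
315 [ 0.0086 -0.0005 -0.0232]
330 [ 0.0026 -0.0005 -0.0239]
345 [-0.0045 -0.0005 -0.0231]
360 [-0.0113 -0.0005 -0.0234]
375 [-0.0185 -0.0005 -0.0237]
390 [-0.0258 -0.0005 -0.0243]
```

View pics/crop3.png

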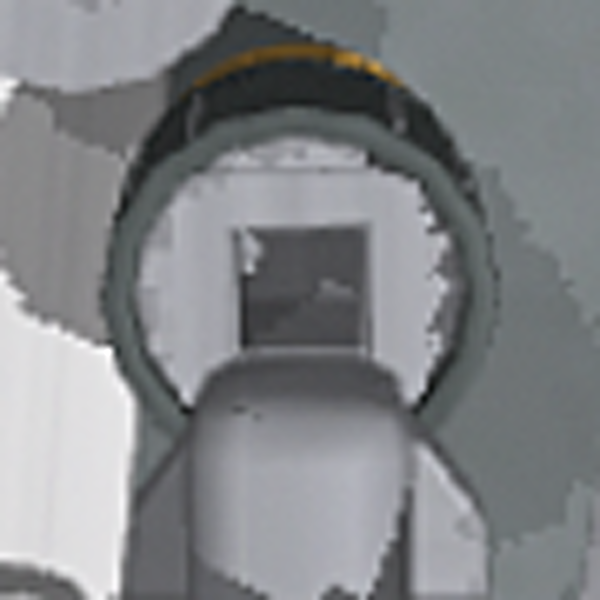

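```bash
python3 - <<'E'
from h import *
im,d,*_=load('w3')
o,M,a=state(); tcp=o['eef_pos']; T=lambda q:np.round(M.T@(q-tcp),4)
S=lambda x,y,z:T(onz('w3',270+x*.15-.43,195+y*.15-.43,z,True))
print('TL',S(240,227,.0565),'TR',S(368,226,.0565),'L',S(243,330,.0565),'R',S(371,330,.0565),'bot',S(305,348,.0565))
zt=tcp[2]+.0234
print('bar',S(190,450,zt),S(412,450,zt),'farend',S(300,362,zt))
print([ (v,round(float(d[v,314]),3)) for v in list(range(244,254))+list(range(392,406,1))])
print(T(bydepth('w3',314,249,True)),T(onz('w3',314,396,zt,True)))
E
```

```text
TL [ 0.0073 -0.0065  0.1019] TR [0.0074 0.0066 0.1019] L [-0.0037 -0.0063  0.1019] R [-0.0037  0.007   0.1019] bot [-5.700e-03  1.000e-04  1.019e-01]
bar [ 0.0291 -0.0059 -0.0234] [ 0.0291  0.0054 -0.0234] farend [ 0.0338 -0.0003 -0.0234]
[(244, 0.266), (245, 0.263), (246, 0.26), (247, 0.257), (248, 0.133), (249, 0.133), (250, 0.133), (251, 0.132), (252, 0.13), (253, 0.13), (392, 0.142), (393, 0.143), (394, 0.143), (395, 0.143), (396, 0.143), (397, 0.142), (398, 0.143), (399, 0.363), (400, 0.363), (401, 0.364), (402, 0.365), (403, 0.365), (404, 0.366), (405, 0.083)]
[ 0.0313 -0.0005 -0.0159] [-0.0299 -0.0005 -0.0234]
```

Call:
{"name": "apply_moves", "arguments": {
  "rows": [0.0006,0.0003,0.01,-0.01,0,0,0.01,0,0,0,0.01,0,0,0,0.008,0,0,0,0.004,0,0,0,0.002,0,0,0,0,0,0,0,0,0]
}}

```text
t: 7.68
eef_pos: [0.5284, -0.2291, 0.1144]
eef_rot: [2.65, -1.688, 0.0]
contact_force: [0.5, -0.2, -2.0]
opening: 0.0104
grip_force: 88.3
```

Call:
{"name": "apply_moves", "arguments": {
  "rows": [0,0,0.001,0,0,0,0.001,0,0,0,0.001,0,0,0,0.001,0,0,0,0.001,0,0,0,0.001,0,0,0,0,0,0,0,0,0]
}}

```text
t: 8.35
eef_pos: [0.5283, -0.229, 0.1083]
eef_rot: [-2.65, 1.688, -0.0]
contact_force: [1.0, -0.2, -0.7]
opening: 0.0102
grip_force: 88.4
```

Call:
{"name": "apply_moves", "arguments": {
  "rows": [0,0,0.001,0,0,0,0.001,0,0,0,0.001,0,0,0,0.001,0,0,0,0,0,0,0,0,0,0,0,0,0,0,0,0,0]
}}

```text
t: 9.02
eef_pos: [0.5284, -0.229, 0.1043]
eef_rot: [-2.65, 1.688, -0.0]
contact_force: [1.8, 0.9, -3.0]
opening: 0.0104
grip_force: 88.2
```

```bash
python3 - <<'E'
from h import *
o,M,a=state(); print(o['contact_force'],M.T@o['contact_force'],o['ft_torque'],a); go([.5288,-.2282,.0927])
E
```

```text
[ 1.84367728  0.85142312 -3.02300559] [ 0.00774928 -2.03010217  3.02345088] [ 0.21046574 -0.71522485  0.0259207 ] -1.1342883749322217
t 9.02 pos [ 0.5284 -0.229   0.1043] a -1.1343 j [-0.07  0.31 -0.38 -0.   -0.88  0.51] shift [-0.0005 -0.0007  0.0116] turn 0
```

Call:
{"name": "apply_moves", "arguments": {
  "rows": [0,-0.0003,0.001,0,0,0,0.001,0,0,0,0.001,0,0,0,0.001,0,0,0,0.001,0,0,0,0.001,0,0,0,0.001,0,0,0,0,0]
}}

```text
t: 9.68
eef_pos: [0.5285, -0.2289, 0.0971]
eef_rot: [-2.65, 1.688, 0.0]
contact_force: [2.1, 0.1, -2.6]
opening: 0.0097
grip_force: 88.2
```

Call:
{"name": "apply_moves", "arguments": {
  "rows": [0,0,0.001,0,0,0,0.001,0,0,0,0.001,0,0,0,0.001,0,0,0,0,0,0,0,0,0,0,0,0,0,0,0,0,0]
}}

```text
t: 10.35
eef_pos: [0.5285, -0.2289, 0.0932]
eef_rot: [-2.65, 1.688, 0.0]
contact_force: [0.9, 0.5, -2.6]
opening: 0.0101
grip_force: 88.2
```

```bash
python3 - <<'E'
from h import *
o,M,a=state(); print(o['contact_force'],M.T@o['contact_force'],M.T@o['ft_torque'],a); go([.5288,-.2282,.0927])
E
```

```text
[ 0.86365357  0.48278985 -2.5538598 ] [-0.07211447 -0.9869405   2.55380723] [0.63519644 0.09741081 0.01816451] -1.1343030237618503
t 10.35 pos [ 0.5285 -0.2289  0.0932] a -1.1343 j [-0.07  0.32 -0.39 -0.   -0.86  0.51] shift [-0.0005 -0.0006  0.0005] turn 0
```

Call:
{"name": "apply_moves", "arguments": {
  "rows": [0,0,0.0004,0,0,0,0.0004,0,0,0,0.0004,0,0,0,0.0004,0,0,0,0,0,0,0,0,0,0,0,0,0,0,0,0,0]
}}

```text
t: 11.02
eef_pos: [0.5285, -0.229, 0.0918]
eef_rot: [-2.65, 1.688, -0.0]
contact_force: [0.6, 0.1, 0.8]
opening: 0.0103
grip_force: 88.6
```

```bash
python3 - <<'E'
from h import *
im,d,p=snap('wrist','w4')
o,M,a=state(); print(o['contact_force'],M.T@o['contact_force'],M.T@o['ft_torque'],a); go([.5288,-.2282,.0927])
for u,v in [(314,300),(314,330),(314,360)]: print(bydepth('w4',u,v,True))
E
```

```text
[-0.68120313  0.70480913  0.72453775] [-0.92666693  0.31941208 -0.72457774] [ 0.30869172 -0.00307462 -0.02474436] -1.134309606842202
t 11.07 pos [ 0.5285 -0.229   0.0918] a -1.1343 j [-0.07  0.33 -0.39  0.   -0.86  0.51] shift [-0.0006 -0.0006 -0.0009] turn 0
[ 0.53542755 -0.24247444  0.11600305]
[ 0.529996   -0.23083123  0.11507119]
[ 0.52425093 -0.21851939  0.11514708]
```

Call:
{"name": "apply_moves", "arguments": {
  "rows": [0,0,0.0003,0,0,0,0.0003,0,0,0,0,0,0,0,0,0,0,0,0,0,0,0,0,0,0,0,0,0,0,0,0,0]
}}

```text
t: 11.73
eef_pos: [0.5286, -0.2291, 0.0917]
eef_rot: [-2.65, 1.688, -0.001]
contact_force: [-2.1, 1.2, 4.2]
opening: 0.0106
grip_force: 89.3
```

```bash
cat > q.py <<'E'
from h import *
o,M,a=state(); print('t',round(o['t'],2),'z',round(o['eef_pos'][2],4),'F',np.round(M.T@o['contact_force'],1),'T',np.round(M.T@o['ft_torque'],3),'a',round(a,4))
E
python3 q.py
```

```text
t 11.73 z 0.0917 F [-2.   1.4 -4.2] T [-0.169 -0.532 -0.004] a -1.1341
```

Call:
{"name": "apply_moves", "arguments": {
  "rows": [0,0,0,0.02,0,0,0,0.02,0,0,0,0.02,0,0,0,0.02,0,0,0,0.02,0,0,0,0.02,0,0,0,0,0,0,0,0]
}}

```text
t: 12.4
eef_pos: [0.5287, -0.2291, 0.0917]
eef_rot: [2.544, -1.843, 0.001]
contact_force: [-0.9, 0.8, 5.2]
opening: 0.0103
grip_force: 89.2
```

```bash
python3 q.py
```

```text
t 12.4 z 0.0917 F [-1.1  0.6 -5.2] T [-0.197 -0.293  0.013] a -1.2542
```

Call:
{"name": "apply_moves", "arguments": {
  "rows": [0,0,0,0.02,0,0,0,0.02,0,0,0,0.02,0,0,0,0.02,0,0,0,0,0,0,0,0,0,0,0,0,0,0,0,0]
}}

```text
t: 13.07
eef_pos: [0.5285, -0.2291, 0.0917]
eef_rot: [2.468, -1.943, 0.001]
contact_force: [-0.8, -0.5, 5.8]
opening: 0.01
grip_force: 89.3
```

```bash
python3 q.py; python3 q.py
```

```text
t 13.07 z 0.0917 F [ 0.3  0.9 -5.8] T [-0.247 -0.298  0.004] a -1.3341
t 13.07 z 0.0917 F [ 0.3  0.9 -5.8] T [-0.247 -0.298  0.004] a -1.3341
```

Call:
{"name": "apply_moves", "arguments": {
  "rows": [0,0,0,0.02,0,0,0,0.02,0,0,0,0.02,0,0,0,0.02,0,0,0,0,0,0,0,0,0,0,0,0,0,0,0,0]
}}

```text
t: 13.73
eef_pos: [0.5286, -0.2292, 0.0917]
eef_rot: [2.388, -2.041, 0.001]
contact_force: [-1.6, -0.6, 4.9]
opening: 0.0102
grip_force: 89.2
```

```bash
python3 q.py
```

```text
t 13.73 z 0.0917 F [ 0.3  1.6 -4.9] T [-0.283 -0.024  0.043] a -1.414
```

Call:
{"name": "apply_moves", "arguments": {
  "rows": [0,0,0,0.02,0,0,0,0.02,0,0,0,0.02,0,0,0,0.02,0,0,0,0,0,0,0,0,0,0,0,0,0,0,0,0]
}}

```text
t: 14.4
eef_pos: [0.5285, -0.2293, 0.0917]
eef_rot: [2.305, -2.134, 0.001]
contact_force: [-1.1, -0.5, 5.4]
opening: 0.0101
grip_force: 89.2
```

```bash
python3 q.py
```

```text
t 14.4 z 0.0917 F [ 0.4  1.1 -5.4] T [-0.364  0.125 -0.022] a -1.494
```

Call:
{"name": "apply_moves", "arguments": {
  "rows": [0,0,0,0.02,0,0,0,0.02,0,0,0,0.02,0,0,0,0.02,0,0,0,0,0,0,0,0,0,0,0,0,0,0,0,0]
}}

```text
t: 15.07
eef_pos: [0.5284, -0.2293, 0.0917]
eef_rot: [2.218, -2.225, 0.001]
contact_force: [-1.5, -0.3, 5.4]
opening: 0.0103
grip_force: 89.3
```

```bash
python3 q.py
```

```text
t 15.07 z 0.0917 F [ 0.4  1.5 -5.4] T [-0.5    0.148 -0.031] a -1.574
```

Call:
{"name": "apply_moves", "arguments": {
  "rows": [0,0,0,0.02,0,0,0,0.02,0,0,0,0.02,0,0,0,0.02,0,0,0,0,0,0,0,0,0,0,0,0,0,0,0,0]
}}

```text
t: 15.73
eef_pos: [0.5283, -0.2293, 0.0917]
eef_rot: [2.127, -2.311, 0.001]
contact_force: [-1.3, -1.6, 6.6]
opening: 0.0102
grip_force: 89.3
```

```bash
python3 q.py
```

```text
t 15.73 z 0.0917 F [ 1.7  1.2 -6.6] T [-0.553  0.264 -0.018] a -1.654
```

Call:
{"name": "apply_moves", "arguments": {
  "rows": [0,0,0,0.02,0,0,0,0.02,0,0,0,0.02,0,0,0,0.02,0,0,0,0,0,0,0,0,0,0,0,0,0,0,0,0]
}}

```text
t: 16.4
eef_pos: [0.5282, -0.2293, 0.0917]
eef_rot: [2.032, -2.395, 0.0]
contact_force: [-1.5, -0.9, 5.9]
opening: 0.0102
grip_force: 89.4
```

```bash
python3 q.py
```

```text
t 16.4 z 0.0917 F [ 1.1  1.4 -5.9] T [-0.718  0.376 -0.049] a -1.7341
```

Call:
{"name": "apply_moves", "arguments": {
  "rows": [0,0,0,0.02,0,0,0,0.02,0,0,0,0.02,0,0,0,0.02,0,0,0,0,0,0,0,0,0,0,0,0,0,0,0,0]
}}

```text
t: 17.07
eef_pos: [0.5281, -0.2294, 0.0917]
eef_rot: [1.935, -2.474, 0.0]
contact_force: [-2.0, -1.2, 6.5]
opening: 0.0105
grip_force: 89.4
```

```bash
python3 q.py
```

```text
t 17.07 z 0.0917 F [ 1.6  1.7 -6.5] T [-0.767  0.417 -0.058] a -1.8141
```

Call:
{"name": "apply_moves", "arguments": {
  "rows": [0,0,0,0.02,0,0,0,0.02,0,0,0,0.02,0,0,0,0.01,0,0,0,0,0,0,0,0,0,0,0,0,0,0,0,0]
}}

```text
t: 17.73
eef_pos: [0.528, -0.2293, 0.0917]
eef_rot: [1.847, -2.54, 0.0]
contact_force: [-2.8, -0.5, 7.1]
opening: 0.0102
grip_force: 89.4
```

```bash
python3 q.py
```

```text
t 17.73 z 0.0917 F [ 1.3  2.5 -7.1] T [-0.836  0.506 -0.068] a -1.8841
```

Call:
{"name": "apply_moves", "arguments": {
  "rows": [0,0,0,0.02,0,0,0,0.02,0,0,0,0.02,0,0,0,0.01,0,0,0,0,0,0,0,0,0,0,0,0,0,0,0,0]
}}

```text
t: 18.4
eef_pos: [0.5279, -0.2294, 0.0917]
eef_rot: [1.757, -2.603, 0.0]
contact_force: [-2.9, -0.7, 6.7]
opening: 0.0102
grip_force: 89.5
```

```bash
python3 q.py
```

```text
t 18.4 z 0.0917 F [ 1.7  2.4 -6.7] T [-0.95   0.57  -0.049] a -1.9541
```

Call:
{"name": "apply_moves", "arguments": {
  "rows": [0.0002,0.0003,0,0.02,0,0,0,0.02,0,0,0,0.02,0,0,0,0.01,0,0,0,0,0,0,0,0,0,0,0,0,0,0,0,0]
}}

```text
t: 19.07
eef_pos: [0.5277, -0.2294, 0.0917]
eef_rot: [1.665, -2.663, 0.0]
contact_force: [-1.8, 0.7, 5.8]
opening: 0.01
grip_force: 89.4
```

```bash
python3 q.py
```

```text
t 19.07 z 0.0917 F [ 0.1  1.9 -5.8] T [-0.808  0.496 -0.073] a -2.024
```

Call:
{"name": "apply_moves", "arguments": {
  "rows": [0,0,0,0.02,0,0,0,0.02,0,0,0,0.02,0,0,0,0.01,0,0,0,0,0,0,0,0,0,0,0,0,0,0,0,0]
}}

```text
t: 19.73
eef_pos: [0.5277, -0.2293, 0.0917]
eef_rot: [1.571, -2.72, 0.0]
contact_force: [-2.5, 1.4, 6.7]
opening: 0.0107
grip_force: 89.5
```

```bash
python3 q.py
```

```text
t 19.73 z 0.0917 F [ 0.1  2.8 -6.7] T [-0.903  0.566 -0.103] a -2.0939
```

Call:
{"name": "apply_moves", "arguments": {
  "rows": [0,0.0003,0,0.02,0,0,0,0.02,0,0,0,0.02,0,0,0,0,0,0,0,0,0,0,0,0,0,0,0,0,0,0,0,0]
}}

```text
t: 20.4
eef_pos: [0.5275, -0.2293, 0.0917]
eef_rot: [1.489, -2.765, 0.0]
contact_force: [-2.0, -2.0, 6.2]
opening: 0.0102
grip_force: 89.5
```

```bash
python3 q.py
```

```text
t 20.4 z 0.0917 F [ 2.8  0.5 -6.2] T [-0.655  0.742 -0.235] a -2.1536
```

Call:
{"name": "apply_moves", "arguments": {
  "rows": [0,0,0,0.01,0,0,0,0.01,0,0,0,0.01,0,0,0,0,0,0,0,0,0,0,0,0,0,0,0,0,0,0,0,0]
}}

```text
t: 21.07
eef_pos: [0.5274, -0.2293, 0.0917]
eef_rot: [1.448, -2.787, 0.0]
contact_force: [-2.7, -0.2, 6.0]
opening: 0.0103
grip_force: 89.5
```

```bash
python3 q.py
```

```text
t 21.07 z 0.0917 F [ 1.7  2.1 -6. ] T [-0.737  0.686 -0.337] a -2.1834
```

Call:
{"name": "apply_moves", "arguments": {
  "rows": [0,0,0,0.01,0,0,0,0.01,0,0,0,0.01,0,0,0,0,0,0,0,0,0,0,0,0,0,0,0,0,0,0,0,0]
}}

```text
t: 21.73
eef_pos: [0.5273, -0.2292, 0.0917]
eef_rot: [1.406, -2.808, 0.0]
contact_force: [-2.8, 0.0, 6.8]
opening: 0.0104
grip_force: 89.6
```

```bash
python3 q.py
```

```text
t 21.73 z 0.0917 F [ 1.7  2.3 -6.8] T [-0.814  0.749 -0.436] a -2.2133
```

Call:
{"name": "apply_moves", "arguments": {
  "rows": [0,0,0,0.01,0,0,0,0,0,0,0,0,0,0,0,0,0,0,0,0,0,0,0,0,0,0,0,0,0,0,0,0]
}}

```text
t: 22.4
eef_pos: [0.5273, -0.2292, 0.0917]
eef_rot: [1.392, -2.815, 0.0]
contact_force: [-3.0, -0.5, 6.6]
opening: 0.0102
grip_force: 89.6
```

```bash
python3 q.py
```

```text
t 22.4 z 0.0917 F [ 2.3  2.1 -6.6] T [-0.803  0.812 -0.446] a -2.2232
```

Call:
{"name": "apply_moves", "arguments": {
  "rows": [0,0,0,-0.01,0,0,0,-0.01,0,0,0,-0.01,0,0,0,-0.01,0,0,0,0,0,0,0,0,0,0,0,0,0,0,0,0]
}}

```text
t: 23.07
eef_pos: [0.5274, -0.2293, 0.0917]
eef_rot: [1.447, -2.787, 0.0]
contact_force: [-3.1, -0.8, 7.9]
opening: 0.0101
grip_force: 89.5
```

```bash
python3 q.py
```

```text
t 23.07 z 0.0917 F [ 2.4  2.1 -7.9] T [-0.654  0.789 -0.134] a -2.1839
```

Call:
{"name": "apply_moves", "arguments": {
  "rows": [0,0,0,-0.01,0,0,0,-0.01,0,0,0,-0.01,0,0,0,-0.01,0,0,0,0,0,0,0,0,0,0,0,0,0,0,0,0]
}}

```text
t: 23.73
eef_pos: [0.5275, -0.2293, 0.0917]
eef_rot: [1.502, -2.758, 0.0]
contact_force: [-2.3, -0.6, 5.8]
opening: 0.0099
grip_force: 89.4
```

```bash
python3 q.py
```

```text
t 23.73 z 0.0917 F [ 1.8  1.6 -5.8] T [-0.545  0.8    0.005] a -2.1441
```

Call:
{"name": "apply_moves", "arguments": {
  "rows": [0.0002,0.0002,0,-0.01,0,0,0,-0.01,0,0,-0.001,-0.01,0,0,-0.002,0,0,0,-0.002,0,0,0,-0.002,0,0,0,0,0,0,0,0,0]
}}

```text
t: 24.4
eef_pos: [0.5274, -0.229, 0.0982]
eef_rot: [1.543, -2.736, -0.0]
contact_force: [-0.4, -2.3, -0.7]
opening: 0.0104
grip_force: 88.4
```

```bash
python3 q.py
```

```text
t 24.4 z 0.0982 F [ 2.2 -0.8  0.7] T [ 0.186  0.881 -0.067] a -2.1144
```

Call:
{"name": "apply_moves", "arguments": {
  "rows": [0,0,-0.002,0,0,0,-0.003,0,0,0,-0.003,0,0,0,-0.004,0,0,0,-0.006,0,0,0,-0.015,0,0,0,-0.02,0,0,0,-0.015,0]
}}

```text
t: 25.07
eef_pos: [0.528, -0.2288, 0.168]
eef_rot: [-1.544, 2.735, -0.001]
contact_force: [0.7, 0.0, -1.2]
opening: 0.0103
grip_force: 88.3
```

```bash
python3 q.py; python3 - <<'E'
from h import *
im,d,p=snap('wrist','w5')
o,M,a=state(); tcp=o['eef_pos']
q=np.array([M.T@(bydepth('w5',314,v,True)-tcp) for v in range(262,390,4)]); print(np.polyfit(q[:,0],q[:,2],1)); 
print([ (v,round(float(d[v,314]),3)) for v in list(range(244,254))+list(range(392,406,1))])
go([.5825,.1836,.16],-1.64)
E
```

```text
t 25.07 z 0.168 F [-0.4 -0.6  1.2] T [ 0.089 -0.062  0.011] a -2.1139
[ 0.00321905 -0.02018146]
[(244, 0.266), (245, 0.265), (246, 0.268), (247, 0.266), (248, 0.133), (249, 0.133), (250, 0.131), (251, 0.131), (252, 0.129), (253, 0.129), (392, 0.142), (393, 0.142), (394, 0.143), (395, 0.143), (396, 0.142), (397, 0.143), (398, 0.144), (399, 0.374), (400, 0.376), (401, 0.376), (402, 0.376), (403, 0.376), (404, 0.376), (405, 0.082)]
t 25.12 pos [ 0.5296 -0.2293  0.1712] a -2.1134 j [-0.07  0.24 -0.3   0.   -1.02 -0.47] shift [-0.3809  0.1679  0.0109] turn -0.4734
```

View pics/w5.png

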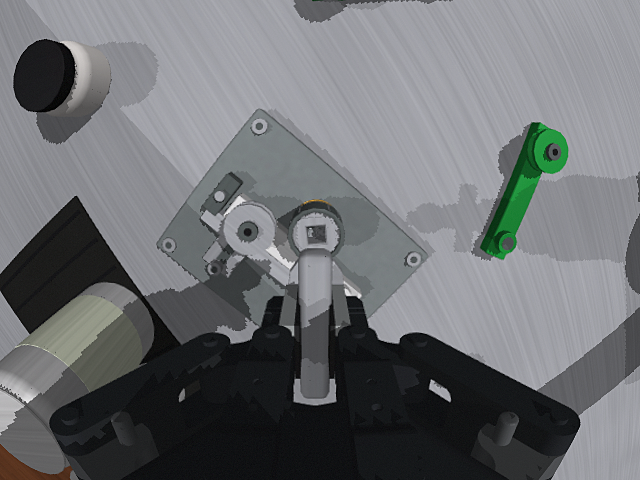

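Call:
{"name": "apply_moves", "arguments": {
  "rows": [-0.02,0.009,0,0,-0.033,0.0145,0,0,-0.033,0.0145,0,0,-0.033,0.0145,0,0,-0.033,0.0145,0,0,-0.033,0.0145,0,0,-0.033,0.0145,0,0,-0.033,0.0145,0,0]
}}

```text
t: 25.78
eef_pos: [0.5628, 0.0452, 0.1669]
eef_rot: [-1.543, 2.735, 0.0]
contact_force: [0.5, -0.3, -1.0]
opening: 0.0102
grip_force: 88.3
```

Call:
{"name": "apply_moves", "arguments": {
  "rows": [-0.033,0.0145,0,0,-0.033,0.0145,0,0,-0.033,0.0145,0,0,-0.03,0.013,0,0,0,0,0,-0.118,0,0,0,-0.118,0,0,0,-0.118,0,0,0,-0.118]
}}

```text
t: 26.45
eef_pos: [0.581, 0.1835, 0.1665]
eef_rot: [-2.148, 2.292, 0.0]
contact_force: [0.2, 0.1, -0.6]
opening: 0.0102
grip_force: 88.3
```

Call:
{"name": "apply_moves", "arguments": {
  "rows": [0,0,0.01,0,0,0,0.01,0,0,0,0,0,0,0,0,0,0,0,0,0,0,0,0,0,0,0,0,0,0,0,0,0]
}}

```text
t: 27.12
eef_pos: [0.5814, 0.1828, 0.1464]
eef_rot: [-2.14, 2.3, -0.0]
contact_force: [-0.4, 0.2, -1.5]
opening: 0.0107
grip_force: 88.3
```

```bash
python3 q.py; python3 - <<'E'
from h import *
im,d,p=snap('wrist','w6')
go([.583,.1836,.0695],-1.644)
cv2.imwrite('pics/crop6.png',cv2.resize(im[170:330,230:400],(680,600)))
E
```

```text
t 27.12 z 0.1464 F [-0.1  0.4  1.5] T [ 0.043 -0.037  0.003] a -1.6428
t 27.17 pos [0.5813 0.1827 0.1464] a -1.6427 j [ 0.62  0.32 -0.25 -0.   -1.   -0.7 ] shift [-0.001  -0.0016  0.0769] turn 0.0013
```

View pics/crop6.png

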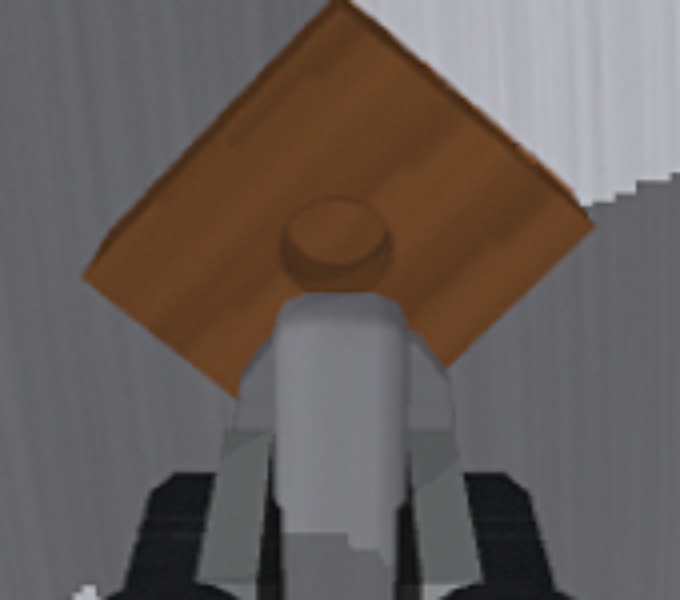

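The hole is visible in the crop at (280–393, 196–~297), just beyond the bar. I'll compute its position in the tool frame.

```bash
python3 - <<'E'
from h import *
o,M,a=state()
for x,y in [(280,246),(393,246),(336.5,196),(336.5,297)]:
    print(np.round(M.T@(onz('w6',230+x/4-.4,170+y/3.75-.4,.034,True)-o['eef_pos']),4))
E
```

```text
[-0.0008 -0.0116  0.1124]
[-0.0008  0.0086  0.1123]
[ 0.009  -0.0015  0.1124]
[-0.011  -0.0015  0.1124]
```

Call:
{"name": "apply_moves", "arguments": {
  "rows": [-0.0012,-0.0015,0.01,0,0,0,0.015,0,0,0,0.015,0,0,0,0.01,0,0,0,0.005,0,0,0,0.002,0,0,0,0.002,0,0,0,0.002,0]
}}

```text
t: 27.83
eef_pos: [0.5832, 0.184, 0.0855]
eef_rot: [-2.14, 2.299, -0.0]
contact_force: [-0.4, -1.0, -0.7]
opening: 0.0103
grip_force: 88.3
```

Call:
{"name": "apply_moves", "arguments": {
  "rows": [0,0,0.002,0,0,0,0.002,0,0,0,0.002,0,0,0,0.002,0,0,0,0.002,0,0,0,0,0,0,0,0,0,0,0,0,0]
}}

```text
t: 28.5
eef_pos: [0.5828, 0.1838, 0.0752]
eef_rot: [-2.141, 2.299, -0.0]
contact_force: [0.1, -0.6, -2.1]
opening: 0.0105
grip_force: 88.3
```

```bash
python3 q.py
```

```text
t 28.5 z 0.0752 F [ 0.6 -0.2  2.1] T [ 0.023 -0.014 -0.011] a -1.6423
```

Clean entry; I'll go on to seat the collar (home is about TCP z 0.0696).

Call:
{"name": "apply_moves", "arguments": {
  "rows": [0,0,0.001,0,0,0,0.001,0,0,0,0.001,0,0,0,0.001,0,0,0,0.001,0,0,0,0.0005,0,0,0,0,0,0,0,0,0]
}}

```text
t: 29.17
eef_pos: [0.5828, 0.1838, 0.0696]
eef_rot: [2.141, -2.299, -0.0]
contact_force: [-0.2, -0.4, -1.5]
opening: 0.0102
grip_force: 88.4
```

```bash
python3 q.py
```

```text
t 29.17 z 0.0696 F [0.4 0.2 1.5] T [-0.063 -0.012  0.01 ] a -1.6423
```

Call:
{"name": "apply_moves", "arguments": {
  "rows": [0,0,0.0004,0,0,0,0.0004,0,0,0,0,0,0,0,0,0,0,0,0,0,0,0,0,0,0,0,0,0,0,0,0,0]
}}

```text
t: 29.83
eef_pos: [0.5829, 0.1839, 0.0693]
eef_rot: [-2.14, 2.299, -0.0]
contact_force: [-3.2, -0.2, 5.5]
opening: 0.0105
grip_force: 89.2
```

```bash
python3 q.py
```

```text
t 29.83 z 0.0693 F [ 0.4  3.1 -5.5] T [-0.882  0.14  -0.007] a -1.6422
```

Seated (6 N up). I'll open partly, let it settle, and withdraw straight up.

Call:
{"name": "apply_moves", "arguments": {
  "rows": [0,0,0,0,0,0,0,0,0,0,0,0,0,0,0,0,0,0,0,0,0,0,0,0,0,0,0,0,0,0,0,0],
  "claw": 60,
  "newtons": 30
}}

```text
t: 30.5
eef_pos: [0.5828, 0.1838, 0.0688]
eef_rot: [2.141, -2.299, 0.0]
contact_force: [0.3, 0.1, -0.4]
opening: 0.0515
grip_force: 0.0
```

Call:
{"name": "apply_moves", "arguments": {
  "rows": [0,0,-0.005,0,0,0,-0.01,0,0,0,-0.02,0,0,0,-0.03,0,0,0,-0.03,0,0,0,-0.02,0,0,0,0,0,0,0,0,0]
}}

```text
t: 31.17
eef_pos: [0.5835, 0.1843, 0.1864]
eef_rot: [-2.138, 2.296, -0.001]
contact_force: [-0.4, -0.1, -0.6]
opening: 0.0513
grip_force: 0.0
```

```bash
python3 q.py; python3 - <<'E'
from h import *
im,d,p=snap('wrist','w7'); s,_,_=snap('scene','s7')
c=np.hstack([cv2.resize(im,(400,300)),cv2.resize(s[200:300,370:500],(390,300),interpolation=2)])
c=np.vstack([c,np.hstack([cv2.resize(s[210:310,180:310],(390,300),interpolation=2),np.zeros((300,400,3),np.uint8)])])
cv2.imwrite('pics/fin.png',c)
o,M,a=state(); print(o['opening'],o['contact_force'])
E
```

```text
t 31.17 z 0.1864 F [0.1 0.4 0.6] T [-0.032  0.013  0.009] a -1.6422
0.05141010883023361 [-0.25154866 -0.19016572 -0.51283807]
```

View pics/fin.png

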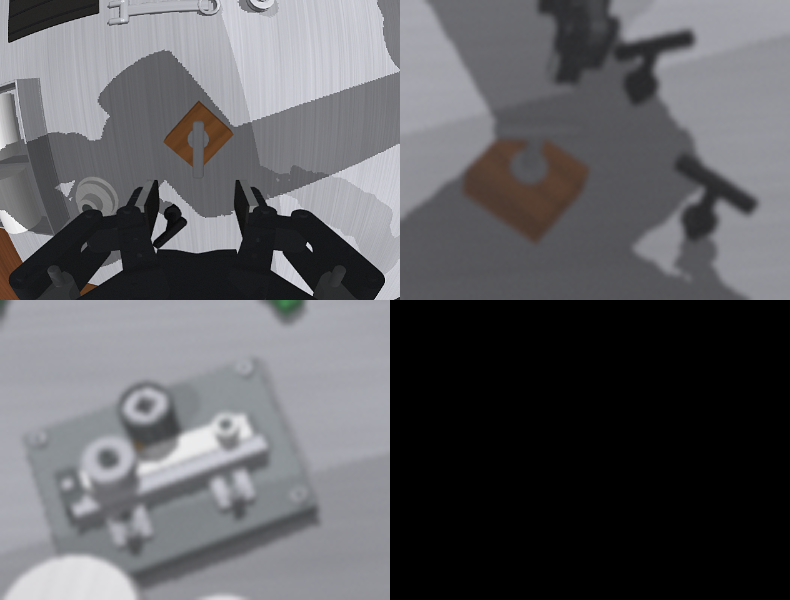

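The key stands upright and home in its block. In the scene crop, the eccentric's socket has turned and the arm lies square against the fence. The gripper is clear, so I'm handing in.

```bash
python3 -c "
from cell import job_done
print(job_done())"
```

```text
the job is handed in; nothing more can be done
None
```

The job is handed in at about 31 s: the roll arm was nipped against the fence at about 0.45 N m on the key, the key is back upright and fully home in its block, and the gripper is clear; no verdict came back.

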